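# Put up the walls of a jar carton

## Task

The cardboard carton on the packing block has only one wall up, the one nearest the robot. Raise its other three flaps - far, left and right - so that each stands upright like that wall, neither leaning out nor folded in, and the carton is an open box ready for jars. Leave the jars, tins and mug around it standing where they are.

Things in the scene. Friction and masses are not known exactly. Their poses are not given: they have to be found in the camera images.
- carton: half-erected open carton, plain brown 4 mm cardboard, fixed on a fixed wooden block 118 x 168 x 40 mm. Floor 140 (x) x 190 (y) mm, its top 44 mm above the table. The near wall (-x), 75 mm high, stands already; far (+x), left (+y) and right (-y) flaps are folded out past the block, free space under them. Origin: centre of the block's underside, on the table; z up, x from near wall to far flap
- far_flap (a joint): angle of the carton's far flap, rad: 0 = folded out level, 1.57 = upright, more = leaning in over the floor (ends at 1.95). Flap 186 mm wide, 75 mm long, 4 mm thick. Hinge line in the carton's frame: along y at x = +70 mm, 42 mm above the table. Stiff crease: the flap stays where it is left, and moves with about 1 N at its free edge.
- left_flap (a joint): angle of the carton's left flap, rad: 0 = folded out level, 1.57 = upright, more = leaning in over the floor (ends at 1.95). Flap 132 mm wide, 75 mm long, 4 mm thick. Hinge line in the carton's frame: along x at y = +95 mm, 42 mm above the table. Stiff crease: the flap stays where it is left, and moves with about 1 N at its free edge.
- right_flap (a joint): angle of the carton's right flap, rad: 0 = folded out level, 1.57 = upright, more = leaning in over the floor (ends at 1.95). Flap 132 mm wide, 75 mm long, 4 mm thick. Hinge line in the carton's frame: along x at y = -95 mm, 42 mm above the table. Stiff crease: the flap stays where it is left, and moves with about 1 N at its free edge.
- far_flap_edge (a point): middle of the free outer edge of the carton's far flap (+x side); lies 75 mm from that flap's hinge line, at mid-thickness
- left_flap_edge (a point): middle of the free outer edge of the carton's left flap (+y side); lies 75 mm from that flap's hinge line, at mid-thickness
- right_flap_edge (a point): middle of the free outer edge of the carton's right flap (-y side); lies 75 mm from that flap's hinge line, at mid-thickness
- jar_a: glass jar with metal lid, 72 mm diameter, 105 mm high. Stands near the carton; loose, to be left alone. Origin: centre of its underside, z up.
- jar_b: glass jar with metal lid, 72 mm diameter, 125 mm high. Stands near the carton; loose, to be left alone. Origin: centre of its underside, z up.
- tin_a: food tin with paper label, 74 mm diameter, 100 mm high. Stands near the carton; loose, to be left alone. Origin: centre of its underside, z up.
- tin_b: food tin with paper label, 74 mm diameter, 80 mm high. Stands near the carton; loose, to be left alone. Origin: centre of its underside, z up.
- mug: white mug, 76 mm diameter, 85 mm high, handle on its +y side. Stands near the carton; loose, to be left alone. Origin: centre of its underside, z up.

How it is judged:
At the end, for the whole second after the job is handed in: the far, left and right flaps each stand within 0.2 rad (11 degrees) of upright and are at rest (under 0.05 rad/s) (value of joint far_flap between 1.37 and 1.77 rad and velocity of joint far_flap between -0.05 and 0.05 rad/s and value of joint left_flap between 1.37 and 1.77 rad and velocity of joint left_flap between -0.05 and 0.05 rad/s and value of joint right_flap between 1.37 and 1.77 rad and velocity of joint right_flap between -0.05 and 0.05 rad/s); the robot touches nothing.
It fails at once if the jar jar_a is shoved more than 30 mm or tipped more than 0.4 rad (distance of jar_a from where it was at the start of the episode above 0.03 m or angle between jar_a's own z axis and vertical above 0.4 rad).
It fails at once if the jar jar_b is shoved more than 30 mm or tipped more than 0.4 rad (distance of jar_b from where it was at the start of the episode above 0.03 m or angle between jar_b's own z axis and vertical above 0.4 rad).
It fails at once if the tin tin_a is shoved more than 30 mm or tipped more than 0.4 rad (distance of tin_a from where it was at the start of the episode above 0.03 m or angle between tin_a's own z axis and vertical above 0.4 rad).
It fails at once if the tin tin_b is shoved more than 30 mm or tipped more than 0.4 rad (distance of tin_b from where it was at the start of the episode above 0.03 m or angle between tin_b's own z axis and vertical above 0.4 rad).
It fails at once if the mug mug is shoved more than 30 mm or tipped more than 0.4 rad (distance of mug from where it was at the start of the episode above 0.03 m or angle between mug's own z axis and vertical above 0.4 rad).
It also fails if it takes over 56 s, if anything falls off the work surface, if the arm or the gripper's body presses on something with over 40 N, if the wrist force passes 120 N, or if a joint passes its speed limit or range.

## Robot

A 6-joint arm with a two-finger parallel gripper is mounted at the origin on the work surface. World frame = base frame: x ahead of the robot, y to its left, z up, the work surface at z = 0. Lengths are in m, angles in rad, forces in N, time in s.
With the tool pointing down it reaches from about 0.275 to 0.775 m from the base axis. Payload 14.6 kg.
Tool frame: the origin (TCP) lies on the centre line of the jaws, within the pads' length; the fingertips stand 14 mm ahead of it and the grasp point (between the pads) lies 5 mm behind it; z points along the fingers, y is the line along which they close (so a half turn about z gives the same grasp; the last joint's range is limited). The gripper opens to 85 mm and grips with 20 to 120 N. Pads are 22 mm wide; open, the fingers measure 114 mm over their backs; the gripper's body (76 mm by 85 mm) begins 54 mm behind the grasp point. The pads swing forward as they close: fully open they stand 13 mm farther back than shut.
Start: joints at [1.177, 0.263, -0.048, 1.259, 0, 1.415], TCP at [0.124, 0.51, 0.245] pointing down, gripper open.
Joint ranges: [-2.65, 2.65], [-0.89, 1.7], [-1.18, 1.37], [-2.13, 2.11], [-1.35, 1.29], [-3.14, 3.14]. Speed limits (rad/s): [1.89, 1.89, 2.57, 2.79, 3.14, 3.14].

## Interface

Orientations are given as a 3x3 rotation matrix whose columns are the frame's x, y, z axes.
In Python, from bench import ctrl, cams, ticket gives the robot as it stands.
- The arm moves only by the tool jog_arm, never from a script. Its argument "steps" is a list of rows, each an object with "travel": the shift along the tool's x, y, z normalised to -1 to 1, where 1 is 20 mm, a list of three; "roll": the turn about the tool's z normalised to -1 to 1, where 1 is 5 degrees; "grip": the closure, from -1 (fully open) to 1 (shut). In form: [{"travel": [tx, ty, tz], "roll": roll, "grip": grip}, ...]. A call has 1 to 10 rows; each row shifts and turns the commanded pose from where the row before left it, along the tool's axes as they then stand; what a row does not reach is not made up. A row lasts 1/12 s, in which the tool goes at most 41.7 mm and 7.16 degrees, less where a joint would pass 70% of its speed; a pose out of reach is approached as far as the arm can. A call with a number of a shift or a turn outside -1 to 1 is refused whole. A call with a gripper value outside its range is refused whole. The fingers move at their own pace and stop on an object; "force" is the grip in N (left out, the last holds). Time passes only in rows, so rows that do not move let the fingers close. It gives the time, the measured TCP pose, the force, the opening and the grip force at its end, in the units of the state.
- ctrl.get_state(): the state, without advancing time (a new reading comes with each control period).
- cams.grab_frame(name): name is "side" or "top"; returns a dict with "color" (400x640x3 uint8, blue, green, red), "depth" (400x640 float32, m along the optical axis (not along the pixel's ray), 0 where there is no reading), "intrinsics" (3x3 intrinsics, pixels), "R" (3x3) and "t" (3): a world point X has camera coordinates R X + t. Camera axes: x right, y down, z forward; pixel columns grow to the right and rows downward; lengths in m; the calibration is good to about 2 mm. A picture is of the moment at which its call begins.
- ticket.sign_off(): hands the job in; it is judged then, once.
The state is a dict: "time_s": time; "q": joint angles; "qvel": joint speeds; "joint_torque": joint torques, N m; "eef_pos": TCP position; "orientation": TCP orientation; "force": force on the tool from outside, world axes, zero at the start; "ft_torque": the same for the moment, N m; "grip_width": finger opening in m; "finger_force": force on a finger pad.
Only numpy, scipy, OpenCV 4.12 (cv2) and the standard library are available. Lean on these libraries where they do the work, as an engineer would, in place of code of your own. Each camera call takes 0.05 s, during which the arm holds its last target. There are 200 camera calls.

## Working session

There is one attempt and no reset: what is moved stays moved. The work goes in short steps, Python scripts to look and compute and a tool call to move; the robot and the scene stay as the last step left them, time stands still between calls to the robot, and variables do not carry over. Pictures are saved under pics/ and viewed, at most 10 in all, crops included, and the job is handed in when it is done.

Besides the shell and the picture viewer there is one more tool, called as a command line: name --argument value ..., lists and objects as JSON in quotes. jog_arm: Moves the arm, as the interface text tells. Its arguments: {"type":"object","properties":{"steps":{"type":"array","items":{"type":"object","properties":{"travel":{"type":"array","items":{"type":"number"}},"roll":{"type":"number"},"grip":{"type":"number"}}}},"force":{"type":"number"}},"required":["steps"]}

```bash
mkdir -p pics
cat > h.py <<'E'
import numpy as np,cv2
from bench import ctrl,cams,ticket
def pts(f):
    K,R,t=f["intrinsics"],f["R"],f["t"];d=f["depth"];v,u=np.indices(d.shape)
    c=np.stack([(u-K[0,2])/K[0,0]*d,(v-K[1,2])/K[1,1]*d,d],-1)
    return (c-t)@R
E
python3 - <<'E'
from h import *
s=ctrl.get_state();print(s['time_s'],s['eef_pos'],s['orientation'].round(3) if hasattr(s['orientation'],'round') else s['orientation'],s['grip_width'])
for n in("top","side"):
    f=cams.grab_frame(n);cv2.imwrite(f"pics/{n}0.png",f["color"]);np.savez(f"{n}0.npz",**f)
    print(n,f["intrinsics"],f["R"].round(3),f["t"], -f["R"].T@f["t"])
E
```

```text
0.0 [0.12409442 0.50986399 0.2448282 ] [[-0.972  0.237 -0.   ]
 [ 0.237  0.972 -0.001]
 [ 0.    -0.001 -1.   ]] 0.0856957689529229
top [[503.96189821   0.         321.72928207]
 [  0.         503.96189821 204.80089046]
 [  0.           0.           1.        ]] [[-0.01  -1.    -0.013]
 [-0.989  0.012 -0.144]
 [ 0.144  0.012 -0.989]] [0.01683093 0.54508594 1.1537171 ] [ 0.37294652 -0.00316658  1.22039583]
side [[413.31243047   0.         317.87939558]
 [  0.         413.31243047 200.64597304]
 [  0.           0.           1.        ]] [[ 0.801 -0.598  0.023]
 [-0.359 -0.51  -0.781]
 [ 0.479  0.618 -0.624]] [-0.42455577  0.26424806  0.55679022] [ 0.16843001 -0.46312351  0.56323879]
```

View pics/top0.png

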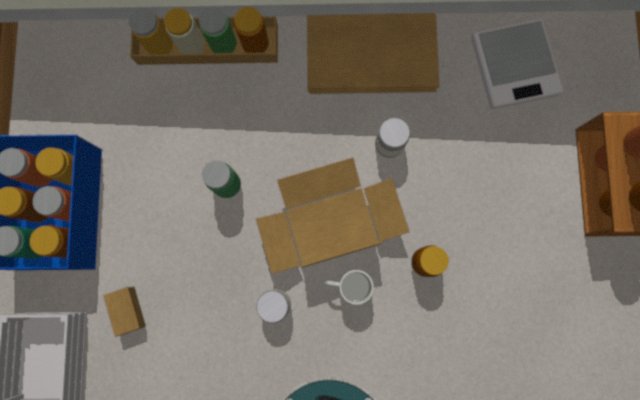

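View pics/side0.png

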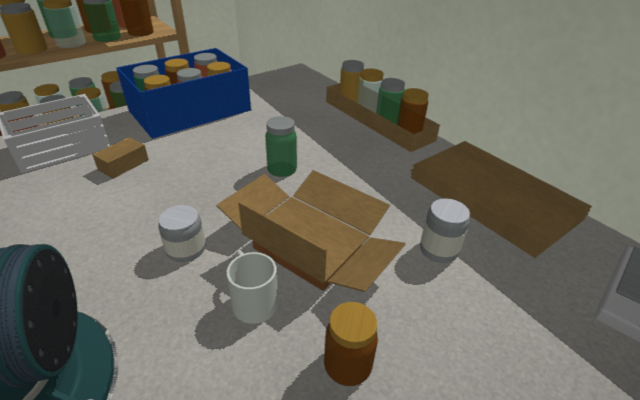

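The top view shows the carton floor at about (335,228), with its near wall edge-on and the far flap at (320,182), left flap at (278,242) and right flap at (387,210). Around it are the green jar (220,178), white tins (393,135) and (272,307), mug (356,287) and amber jar (430,262). The side view agrees.

Run:
```python
from h import *
f=dict(np.load("top0.npz"));P=pts(f)
s=ctrl.get_state();c=f["R"]@s["eef_pos"]+f["t"];q=f["intrinsics"]@c;print("tcp px",q[:2]/q[2])
hsv=cv2.cvtColor(f["color"],cv2.COLOR_BGR2HSV)
roi=np.zeros(P.shape[:2],bool);roi[150:280,250:415]=1
m=roi&(P[...,2]>.03)&(hsv[...,1]>90)&(P[...,2]<.15)
n,l,st,ce=cv2.connectedComponentsWithStats((P[...,2]>.03).astype(np.uint8)*(P[...,0]>.1).astype(np.uint8))
for i in range(1,n):
    if st[i,4]>150:
        p=P[l==i];zt=np.percentile(p[:,2],95);t=p[p[:,2]>zt-.01]
        (cx,cy),r=cv2.minEnclosingCircle(t[:,:2].astype(np.float32));print(ce[i].round(),st[i,4],'z',zt.round(3),'c',round(cx,3),round(cy,3),'r',round(r,3))
# floor pixels from hand-picked seeds
def px(u,v):return P[v,u].round(3)
for nme,u,v in[("floor",335,225),("far",320,180),("left",275,240),("right",388,210),("left out",264,240),("left in",288,237),("right out",400,206),("right in",374,213),("far out",317,170),("far in",325,193)]:print(nme,px(u,v))
# floor via near floor height
def poly(pp):
    r=cv2.minAreaRect((pp[:,:2]*1000).astype(np.float32));return r
comp=l[225,335];p=P[(l==comp)&m]
print(poly(p),len(p))
import itertools
hi=p[p[:,2]>.09];print("wall",len(hi),poly(hi) if len(hi)>5 else '')
# crop enlarge
cv2.imwrite("pics/crop.png",cv2.resize(f["color"][145:325,195:455],None,fx=3,fy=3,interpolation=cv2.INTER_CUBIC))
```

```text
tcp px [ 53.63428924 416.6515241 ]
[200.  33.] 5881 z 0.132 c 0.684 0.221 r 0.383
[372.  51.] 9684 z 0.043 c 0.71 -0.116 r 0.356
[518.  59.] 4633 z 0.042 c 0.689 -0.271 r 0.414
[620. 169.] 4637 z 0.164 c 0.531 -0.336 r 0.368
[392. 136.] 977 z 0.103 c 0.553 -0.09 r 0.2
[ 47. 199.] 10947 z 0.132 c 0.535 0.366 r 0.403
[319. 182.] 2420 z 0.073 c 0.518 -0.005 r 0.145
[220. 178.] 1011 z 0.128 c 0.498 0.134 r 0.186
[332. 226.] 8231 z 0.072 c 0.496 -0.012 r 0.177
[430. 260.] 909 z 0.109 c 0.393 -0.135 r 0.133
[352. 286.] 339 z 0.088 c 0.358 -0.051 r 0.05
[122. 311.] 1248 z 0.049 c 0.354 0.258 r 0.262
[273. 306.] 899 z 0.084 c 0.336 0.075 r 0.087
[ 39. 352.] 2920 z 0.091 c 0.264 0.357 r 0.377
floor [ 0.496 -0.02   0.043]
far [0.6   0.014 0.063]
left [0.461 0.119 0.061]
right [ 0.528 -0.143  0.065]
left out [0.461 0.143 0.069]
left in [0.469 0.09  0.049]
right out [ 0.535 -0.169  0.074]
right in [ 0.523 -0.112  0.048]
far out [0.623 0.021 0.067]
far in [0.571 0.003 0.056]
((492.4005432128906, -12.929519653320312), (139.7842559814453, 328.1940002441406), 16.09564208984375) 7968
wall 193 ((427.3382873535156, -31.64159393310547), (4.097454071044922, 183.0213165283203), 16.083114624023438)
```

View pics/crop.png

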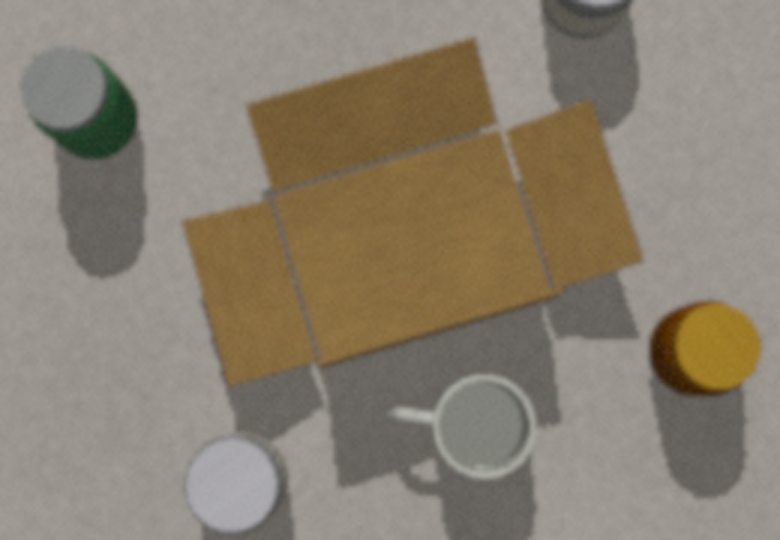

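The crop shows all three flaps partly raised: hinges at the grey slits, and free edges about 0.3–0.45 rad up. The carton centre is about (0.4925, -0.013) with yaw 16.1°. Next I'll get the neighbours and flap angles in the carton frame.

```bash
cat >> h.py <<'E'
a=np.radians(16.1);A=np.array([[np.cos(a),-np.sin(a)],[np.sin(a),np.cos(a)]]);C=np.array([.4925,-.013])
def car(p):
    p=np.array(p,float);q=p.copy();q[...,:2]=(p[...,:2]-C)@A;return q
def tcp():
    s=ctrl.get_state();o=s["orientation"];print('t',round(s['time_s'],2),'tcp mm(carton)',(car(s['eef_pos'])*1000).round(1),'toolx deg in carton',np.degrees(np.arctan2(o[1][0],o[0][0])-a).round(2),'F',np.round(s['force'],1),'w',round(s['grip_width'],4))
def flaps(f):
    Q=car(pts(f));x,y,z=Q[...,0],Q[...,1],Q[...,2];hsv=cv2.cvtColor(f["color"],cv2.COLOR_BGR2HSV)
    br=(hsv[...,1]>90)&(hsv[...,0]>8)&(hsv[...,0]<28)
    for n,s,w in(("far",x-.07,y),("left",y-.095,x),("right",-y-.095,x)):
        m=br&(abs(w)<.05)&(s>-.045)&(s<.085)&(z>.048)&(z<.125)
        h=z-.042
        m&=np.hypot(s,h)>.02
        if m.sum()<20:print(n,'few');continue
        t=np.arctan2(h[m],s[m]);print(n,m.sum(),'angle med',np.median(t).round(2),np.percentile(t,[10,90]).round(2),'rmax',np.percentile(np.hypot(s,h)[m],98).round(3))
E
python3 - <<'E'
from h import *
tcp()
for n in("top","side"):flaps(dict(np.load(n+"0.npz")))
f=dict(np.load("top0.npz"));K,R,t=f["intrinsics"],f["R"],f["t"];o=-R.T@t
for nme,u,v,z in[("jar_b green",217,175,.125),("jar_a amber",433,260,.105),("tin_a",394,132,.1),("tin_b",272,306,.08),("mug",357,287,.085)]:
    d=R.T@np.linalg.solve(K,[u,v,1.]);p=o+d*(z-o[2])/d[2];print(nme,p.round(3),(car(p)*1000).round())
E
```

```text
t 0.1 tcp mm(carton) [-208.9  604.6  244.9] toolx deg in carton 150.22 F [-0.3 -0.2 -0.3] w 0.0855
far 1010 angle med 0.45 [0.39 0.52] rmax 0.074
left 1012 angle med 0.43 [0.37 0.51] rmax 0.074
right 1011 angle med 0.44 [0.37 0.53] rmax 0.073
far 1120 angle med 0.45 [0.42 0.5 ] rmax 0.071
left 947 angle med 0.4 [0.38 0.44] rmax 0.073
right 1184 angle med 0.42 [0.4  0.46] rmax 0.074
jar_b green [0.603 0.242 0.125] [176. 214. 125.]
jar_a amber [ 0.41  -0.233  0.105] [-140. -189.  105.]
tin_a [ 0.703 -0.157  0.1  ] [ 162. -197.  100.]
tin_b [0.313 0.123 0.08 ] [-135.  181.   80.]
mug [ 0.353 -0.066  0.085] [-149.  -13.   85.]
```

jog_arm --steps '[{"travel": [0,0,0],"roll": -1,"grip": 1},{"travel": [0,0,0],"roll": -1,"grip": 1},{"travel": [0,0,0],"roll": -1,"grip": 1},{"travel": [0,0,0],"roll": -1,"grip": 1},{"travel": [0,0,0],"roll": -1,"grip": 1},{"travel": [0,0,0],"roll": -0.95,"grip": 1}]'

```text
time_s: 0.6
eef_pos: [0.1241, 0.5099, 0.245]
orientation: [[-0.96, -0.281, -0.0], [-0.281, 0.96, -0.001], [0.0, -0.001, -1.0]]
force: [0.9, 1.1, 0.1]
grip_width: 0.0117
finger_force: 0.0
```

jog_arm --steps '[{"travel": [-0.5,-1,0],"grip": 1},{"travel": [-0.5,-1,0],"grip": 1},{"travel": [-0.5,-1,0],"grip": 1},{"travel": [-0.5,-1,0],"grip": 1},{"travel": [-0.5,-1,0],"grip": 1},{"travel": [-0.5,-1,0],"grip": 1},{"travel": [-0.5,-1,0],"grip": 1},{"travel": [-0.5,-1,0],"grip": 1},{"travel": [-0.5,-1,0],"grip": 1},{"travel": [-0.5,-1,0],"grip": 1}]'

```text
invalid input at $.steps[0]: expected keys travel, roll, grip
```

jog_arm --steps '[{"travel": [-0.5,-1,0],"grip": 1},{"travel": [-0.5,-1,0],"grip": 1},{"travel": [-0.5,-1,0],"grip": 1},{"travel": [-0.5,-1,0],"grip": 1},{"travel": [-0.5,-1,0],"grip": 1},{"travel": [-0.5,-1,0],"grip": 1},{"travel": [-0.5,-1,0],"grip": 1},{"travel": [-0.5,-1,0],"grip": 1},{"travel": [0,0,0],"grip": 1},{"travel": [0,0,0],"grip": 1}]'

```text
invalid input at $.steps[0]: expected keys travel, roll, grip
```

Run:
```python
from h import *
tcp()
f=cams.grab_frame("side");cv2.imwrite("pics/s1.png",f["color"])
```

```text
t 0.6 tcp mm(carton) [-208.9  604.6  245. ] toolx deg in carton -179.78 F [0.9 1.1 0.1] w 0.0117
```

View pics/s1.png

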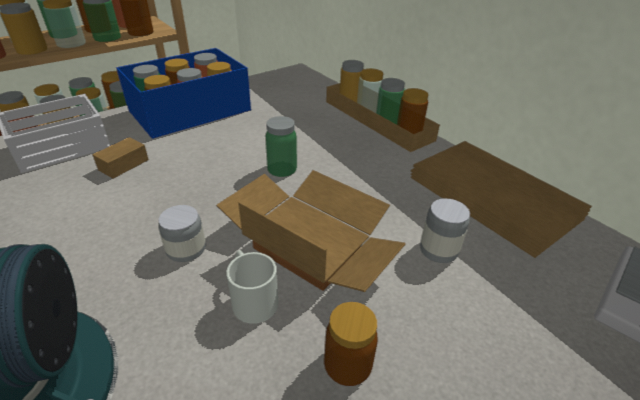

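The scene is unchanged: the roll went through, but the travel rows were refused because the "roll" key is required. I'll resend them with it.

jog_arm --steps '[{"travel": [-0.5,-1,0],"roll": 0,"grip": 1},{"travel": [-0.5,-1,0],"roll": 0,"grip": 1},{"travel": [-0.5,-1,0],"roll": 0,"grip": 1},{"travel": [-0.5,-1,0],"roll": 0,"grip": 1},{"travel": [-0.5,-1,0],"roll": 0,"grip": 1},{"travel": [-0.5,-1,0],"roll": 0,"grip": 1},{"travel": [-0.5,-1,0],"roll": 0,"grip": 1},{"travel": [-0.5,-1,0],"roll": 0,"grip": 1},{"travel": [-0.5,-1,0],"roll": 0,"grip": 1},{"travel": [-0.5,-1,0],"roll": 0,"grip": 1}]'

```text
time_s: 1.48
eef_pos: [0.2761, 0.3446, 0.2452]
orientation: [[-0.962, -0.275, -0.0], [-0.275, 0.962, -0.0], [0.0, -0.0, -1.0]]
force: [0.3, 0.5, -0.1]
grip_width: 0.0
finger_force: 0.0
```

jog_arm --steps '[{"travel": [-0.5,-1,0],"roll": 0,"grip": 1},{"travel": [-0.5,-1,0],"roll": 0,"grip": 1},{"travel": [-0.5,-1,0],"roll": 0,"grip": 1},{"travel": [-0.5,-1,0],"roll": 0,"grip": 1},{"travel": [-0.5,-1,0],"roll": 0,"grip": 1},{"travel": [-0.5,-1,0],"roll": 0,"grip": 1},{"travel": [-0.5,-1,0],"roll": 0,"grip": 1},{"travel": [-0.5,-1,0],"roll": 0,"grip": 1},{"travel": [0,0,0],"roll": 0,"grip": 1},{"travel": [0,0,0],"roll": 0,"grip": 1}]'

```text
time_s: 2.32
eef_pos: [0.3971, 0.2134, 0.245]
orientation: [[-0.962, -0.273, -0.001], [-0.273, 0.962, -0.0], [0.001, 0.0, -1.0]]
force: [-0.3, 0.0, 0.1]
grip_width: -0.0001
finger_force: 0.0
```

Run:
```python
from h import *
tcp()
f=cams.grab_frame("side");cv2.imwrite("pics/s2.png",f["color"])
```

```text
t 2.32 tcp mm(carton) [-28.8 243.9 245. ] toolx deg in carton -180.24 F [-0.3  0.   0.1] w -0.0001
```

View pics/s2.png

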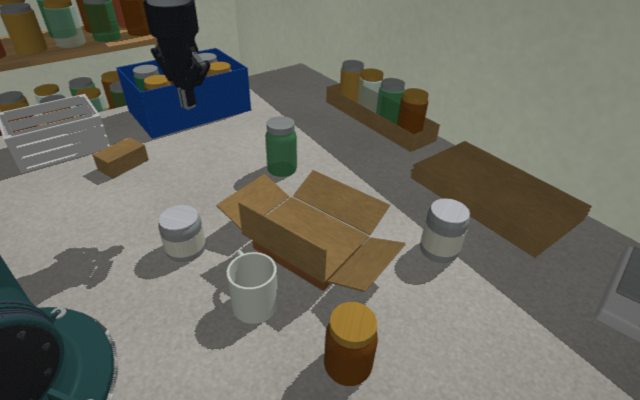

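The view shows the closed gripper at (185,90), slim at the tips with wider knuckles above, and nothing else disturbed. I'll go down outside the left flap.

jog_arm --steps '[{"travel": [-0.47,-0.73,0.5],"roll": 0,"grip": 1},{"travel": [-0.47,-0.73,0.5],"roll": 0,"grip": 1},{"travel": [-0.46,-0.74,0.5],"roll": 0,"grip": 1},{"travel": [0,0,1],"roll": 0,"grip": 1},{"travel": [0,0,1],"roll": 0,"grip": 1},{"travel": [0,0,1],"roll": 0,"grip": 1},{"travel": [0,0,1],"roll": 0,"grip": 1},{"travel": [0,0,1],"roll": 0,"grip": 1},{"travel": [0,0,1],"roll": 0,"grip": 1},{"travel": [0,0,1],"roll": 0,"grip": 1}]'

```text
time_s: 3.2
eef_pos: [0.4351, 0.1803, 0.0745]
orientation: [[-0.961, -0.277, 0.0], [-0.277, 0.961, 0.0], [-0.0, 0.0, -1.0]]
force: [0.2, -0.3, 0.4]
grip_width: 0.0003
finger_force: 0.0
```

jog_arm --steps '[{"travel": [0,0,0.8],"roll": 0,"grip": 1},{"travel": [0,0,0],"roll": 0,"grip": 1},{"travel": [0,0,0],"roll": 0,"grip": 1}]'

```text
time_s: 3.45
eef_pos: [0.435, 0.18, 0.0592]
orientation: [[-0.961, -0.277, -0.001], [-0.277, 0.961, -0.0], [0.001, 0.0, -1.0]]
force: [1.0, -0.6, 0.6]
grip_width: -0.0002
finger_force: 0.0
```

```bash
python3 -c "
from h import *
tcp()"
```

```text
t 3.45 tcp mm(carton) [ -1.7 201.3  59.2] toolx deg in carton -180.01 F [ 1.  -0.6  0.6] w -0.0002
```

jog_arm --steps '[{"travel": [0,-0.5,0],"roll": 0,"grip": 1},{"travel": [0,-0.5,0],"roll": 0,"grip": 1},{"travel": [0,-0.2,-0.3],"roll": 0,"grip": 1},{"travel": [0,-0.2,-0.3],"roll": 0,"grip": 1},{"travel": [0,-0.2,-0.3],"roll": 0,"grip": 1},{"travel": [0,-0.2,-0.3],"roll": 0,"grip": 1},{"travel": [0,-0.3,-0.2],"roll": 0,"grip": 1},{"travel": [0,-0.3,-0.2],"roll": 0,"grip": 1},{"travel": [0,0,0],"roll": 0,"grip": 1}]'

```text
time_s: 4.2
eef_pos: [0.45, 0.1322, 0.0923]
orientation: [[-0.961, -0.276, 0.002], [-0.276, 0.961, -0.0], [-0.001, -0.001, -1.0]]
force: [-0.1, 0.6, 0.0]
grip_width: -0.0002
finger_force: 0.0
```

Run:
```python
from h import *
tcp()
f=cams.grab_frame("side");cv2.imwrite("pics/s3.png",f["color"]);flaps(f)
```

```text
t 4.2 tcp mm(carton) [ -0.6 151.3  92.3] toolx deg in carton -180.1 F [-0.1  0.6  0. ] w -0.0002
far 1120 angle med 0.45 [0.42 0.5 ] rmax 0.071
left 1110 angle med 1.01 [0.98 1.05] rmax 0.074
right 1185 angle med 0.42 [0.4  0.46] rmax 0.074
```

View pics/s3.png

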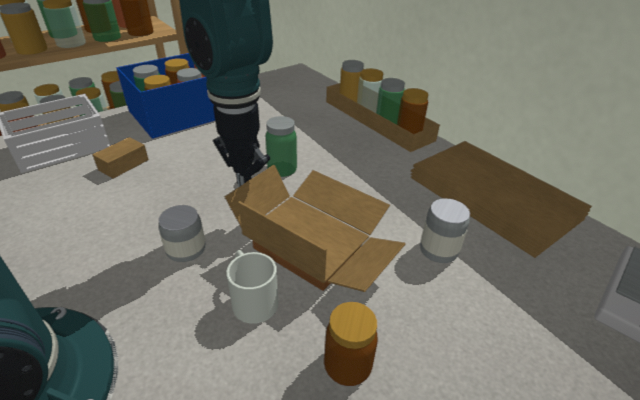

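Working as predicted: the left flap, at (260,195), stands at 1.01 rad, and the gripper behind it is clear of the jars. I'll continue.

jog_arm --steps '[{"travel": [0,-0.4,-0.1],"roll": 0,"grip": 1},{"travel": [0,-0.4,-0.1],"roll": 0,"grip": 1},{"travel": [0,-0.4,-0.1],"roll": 0,"grip": 1},{"travel": [0,-0.3,0],"roll": 0,"grip": 1},{"travel": [0,-0.3,0],"roll": 0,"grip": 1},{"travel": [0,0,0],"roll": 0,"grip": 1},{"travel": [0,0,0],"roll": 0,"grip": 1}]'

```text
time_s: 4.83
eef_pos: [0.4591, 0.0983, 0.0971]
orientation: [[-0.961, -0.276, -0.0], [-0.276, 0.961, -0.0], [0.0, -0.0, -1.0]]
force: [0.4, 0.3, 0.4]
grip_width: -0.0001
finger_force: 0.0
```

Run:
```python
from h import *
tcp()
for n in("side","top"):flaps(cams.grab_frame(n))
```

```text
t 4.83 tcp mm(carton) [ -1.2 116.2  97.1] toolx deg in carton -180.08 F [0.4 0.3 0.4] w -0.0001
far 1120 angle med 0.45 [0.42 0.5 ] rmax 0.071
left 895 angle med 1.53 [1.51 1.56] rmax 0.075
right 1185 angle med 0.42 [0.4  0.45] rmax 0.074
far 994 angle med 0.44 [0.38 0.53] rmax 0.074
left 22 angle med 2.95 [2.78 2.99] rmax 0.044
right 1016 angle med 0.44 [0.38 0.54] rmax 0.073
```

jog_arm --steps '[{"travel": [0,1,0],"roll": 0,"grip": 1},{"travel": [0,1,-0.5],"roll": 0,"grip": 1},{"travel": [0,0,-1],"roll": 0,"grip": 1},{"travel": [0,0,-1],"roll": 0,"grip": 1},{"travel": [0,0,-1],"roll": 0,"grip": 1},{"travel": [0,0,-1],"roll": 0,"grip": 1},{"travel": [-0.9,-0.8,0],"roll": 0,"grip": 1},{"travel": [-0.9,-0.8,0],"roll": 0,"grip": 1},{"travel": [-0.9,-0.8,0],"roll": 0,"grip": 1},{"travel": [-0.9,-0.8,0],"roll": 0,"grip": 1}]'

```text
time_s: 5.77
eef_pos: [0.5358, 0.0955, 0.1874]
orientation: [[-0.961, -0.277, 0.0], [-0.277, 0.961, -0.0], [-0.0, -0.0, -1.0]]
force: [1.0, 0.5, -0.4]
grip_width: -0.0002
finger_force: 0.0
```

jog_arm --steps '[{"travel": [-0.9,-0.8,0],"roll": 0,"grip": 1},{"travel": [-0.9,-0.8,0],"roll": 0,"grip": 1},{"travel": [-0.9,-0.8,0],"roll": 0,"grip": 1},{"travel": [-0.9,-0.8,0],"roll": 0,"grip": 1},{"travel": [-0.9,-0.8,0],"roll": 0,"grip": 1},{"travel": [-0.7,-0.6,0],"roll": 0,"grip": 1},{"travel": [0,0,0],"roll": 0,"grip": 1},{"travel": [0,0,0],"roll": 0,"grip": 1}]'

```text
time_s: 6.43
eef_pos: [0.6606, 0.036, 0.1865]
orientation: [[-0.961, -0.277, -0.001], [-0.277, 0.961, 0.0], [0.001, 0.0, -1.0]]
force: [0.0, 0.4, 0.3]
grip_width: -0.0001
finger_force: 0.0
```

Run:
```python
from h import *
tcp()
for n in("side","top"):flaps(cams.grab_frame(n))
```

```text
t 6.43 tcp mm(carton) [175.1   0.5 186.5] toolx deg in carton -180.04 F [0.  0.4 0.3] w -0.0001
far 1125 angle med 0.45 [0.42 0.5 ] rmax 0.071
left 895 angle med 1.53 [1.51 1.56] rmax 0.075
right 1179 angle med 0.42 [0.4  0.45] rmax 0.074
far few
left few
right 1001 angle med 0.44 [0.38 0.53] rmax 0.073
```

jog_arm --steps '[{"travel": [0,0,0.9],"roll": 0,"grip": 1},{"travel": [0,0,0.9],"roll": 0,"grip": 1},{"travel": [0,0,0.9],"roll": 0,"grip": 1},{"travel": [0,0,0.9],"roll": 0,"grip": 1},{"travel": [0,0,0.9],"roll": 0,"grip": 1},{"travel": [0,0,0.9],"roll": 0,"grip": 1},{"travel": [0,0,0.95],"roll": 0,"grip": 1},{"travel": [0,0,0],"roll": 0,"grip": 1},{"travel": [0.5,0,0],"roll": 0,"grip": 1},{"travel": [0.6,0,0],"roll": 0,"grip": 1}]'

```text
time_s: 7.37
eef_pos: [0.639, 0.0304, 0.0611]
orientation: [[-0.961, -0.278, 0.001], [-0.278, 0.961, 0.0], [-0.001, -0.0, -1.0]]
force: [0.2, 0.2, -0.1]
grip_width: 0.0002
finger_force: 0.0
```

jog_arm --steps '[{"travel": [0.2,0,-0.3],"roll": 0,"grip": 1},{"travel": [0.2,0,-0.3],"roll": 0,"grip": 1},{"travel": [0.2,0,-0.3],"roll": 0,"grip": 1},{"travel": [0.2,0,-0.3],"roll": 0,"grip": 1},{"travel": [0.3,0,-0.2],"roll": 0,"grip": 1},{"travel": [0.3,0,-0.2],"roll": 0,"grip": 1},{"travel": [0,0,0],"roll": 0,"grip": 1},{"travel": [0,0,0],"roll": 0,"grip": 1}]'

```text
time_s: 8.03
eef_pos: [0.6118, 0.022, 0.0924]
orientation: [[-0.961, -0.277, -0.0], [-0.277, 0.961, -0.0], [0.0, -0.0, -1.0]]
force: [-0.0, -0.1, -0.5]
grip_width: 0.0002
finger_force: 0.0
```

Run:
```python
from h import *
tcp()
flaps(cams.grab_frame("side"))
```

```text
t 8.03 tcp mm(carton) [124.4   0.5  92.4] toolx deg in carton -180.05 F [-0.  -0.1 -0.5] w 0.0002
far 1295 angle med 1.05 [1.02 1.1 ] rmax 0.073
left 905 angle med 1.53 [1.51 1.56] rmax 0.075
right 1178 angle med 0.42 [0.4  0.45] rmax 0.074
```

jog_arm --steps '[{"travel": [0.4,0,-0.1],"roll": 0,"grip": 1},{"travel": [0.4,0,-0.1],"roll": 0,"grip": 1},{"travel": [0.4,0,-0.1],"roll": 0,"grip": 1},{"travel": [0.3,0,0],"roll": 0,"grip": 1},{"travel": [0.3,0,0],"roll": 0,"grip": 1},{"travel": [0,0,0],"roll": 0,"grip": 1},{"travel": [0,0,0],"roll": 0,"grip": 1}]'

```text
time_s: 8.67
eef_pos: [0.5773, 0.0121, 0.0983]
orientation: [[-0.961, -0.277, -0.0], [-0.277, 0.961, 0.0], [0.0, 0.0, -1.0]]
force: [-0.2, 0.6, -0.2]
grip_width: 0.0001
finger_force: 0.0
```

Run:
```python
from h import *
tcp()
flaps(cams.grab_frame("side"))
```

```text
t 8.67 tcp mm(carton) [88.4  0.6 98.3] toolx deg in carton -180.05 F [-0.2  0.6 -0.2] w 0.0001
far 1085 angle med 1.58 [1.56 1.64] rmax 0.074
left 899 angle med 1.53 [1.51 1.56] rmax 0.075
right 1189 angle med 0.42 [0.4  0.46] rmax 0.074
```

jog_arm --steps '[{"travel": [-1,0,0],"roll": 0,"grip": 1},{"travel": [-0.7,0,-0.5],"roll": 0,"grip": 1},{"travel": [0,0,-1],"roll": 0,"grip": 1},{"travel": [0,0,-1],"roll": 0,"grip": 1},{"travel": [0,0,-1],"roll": 0,"grip": 1},{"travel": [0,0,-1],"roll": 0,"grip": 1},{"travel": [0.55,-0.92,0],"roll": 0,"grip": 1},{"travel": [0.55,-0.92,0],"roll": 0,"grip": 1},{"travel": [0.55,-0.92,0],"roll": 0,"grip": 1},{"travel": [0.55,-0.92,0],"roll": 0,"grip": 1}]'

```text
time_s: 9.55
eef_pos: [0.5884, -0.062, 0.1882]
orientation: [[-0.961, -0.277, -0.0], [-0.277, 0.961, 0.0], [0.0, 0.0, -1.0]]
force: [1.2, 0.5, -0.7]
grip_width: -0.0003
finger_force: 0.0
```

jog_arm --steps '[{"travel": [0.55,-0.92,0],"roll": 0,"grip": 1},{"travel": [0.55,-0.92,0],"roll": 0,"grip": 1},{"travel": [0.55,-0.92,0],"roll": 0,"grip": 1},{"travel": [0.55,-0.92,0],"roll": 0,"grip": 1},{"travel": [0.55,-0.92,0],"roll": 0,"grip": 1},{"travel": [0.55,-0.92,0],"roll": 0,"grip": 1},{"travel": [0.55,-0.92,0],"roll": 0,"grip": 1},{"travel": [0,0,0],"roll": 0,"grip": 1},{"travel": [0,0,0],"roll": 0,"grip": 1}]'

```text
time_s: 10.3
eef_pos: [0.5501, -0.2071, 0.188]
orientation: [[-0.961, -0.275, -0.0], [-0.275, 0.961, 0.0], [0.0, 0.0, -1.0]]
force: [-0.2, 0.2, 0.3]
grip_width: 0.0003
finger_force: 0.0
```

Run:
```python
from h import *
tcp()
flaps(cams.grab_frame("side"))
```

```text
t 10.3 tcp mm(carton) [   1.5 -202.5  188. ] toolx deg in carton -180.12 F [-0.2  0.2  0.3] w 0.0003
far 1087 angle med 1.58 [1.56 1.64] rmax 0.074
left 903 angle med 1.53 [1.51 1.56] rmax 0.075
right 1180 angle med 0.42 [0.4  0.46] rmax 0.074
```

jog_arm --steps '[{"travel": [0,0,0.9],"roll": 0,"grip": 1},{"travel": [0,0,0.9],"roll": 0,"grip": 1},{"travel": [0,0,0.9],"roll": 0,"grip": 1},{"travel": [0,0,0.9],"roll": 0,"grip": 1},{"travel": [0,0,0.9],"roll": 0,"grip": 1},{"travel": [0,0,0.9],"roll": 0,"grip": 1},{"travel": [0,0,1],"roll": 0,"grip": 1},{"travel": [0,0,0],"roll": 0,"grip": 1},{"travel": [0,0.5,0],"roll": 0,"grip": 1},{"travel": [0,0.55,0],"roll": 0,"grip": 1}]'

```text
time_s: 11.18
eef_pos: [0.5447, -0.1854, 0.0612]
orientation: [[-0.961, -0.277, 0.001], [-0.277, 0.961, -0.0], [-0.001, -0.001, -1.0]]
force: [0.9, 0.8, 0.1]
grip_width: -0.0001
finger_force: 0.0
```

jog_arm --steps '[{"travel": [0,0.2,-0.3],"roll": 0,"grip": 1},{"travel": [0,0.2,-0.3],"roll": 0,"grip": 1},{"travel": [0,0.2,-0.3],"roll": 0,"grip": 1},{"travel": [0,0.2,-0.3],"roll": 0,"grip": 1},{"travel": [0,0.3,-0.2],"roll": 0,"grip": 1},{"travel": [0,0.3,-0.2],"roll": 0,"grip": 1},{"travel": [0,0,0],"roll": 0,"grip": 1},{"travel": [0,0,0],"roll": 0,"grip": 1}]'

```text
time_s: 11.85
eef_pos: [0.5363, -0.1586, 0.0924]
orientation: [[-0.961, -0.277, -0.0], [-0.277, 0.961, 0.001], [-0.0, 0.001, -1.0]]
force: [-0.6, -0.9, 0.5]
grip_width: 0.0005
finger_force: 0.0
```

Run:
```python
from h import *
tcp()
flaps(cams.grab_frame("side"));flaps(cams.grab_frame("top"))
```

```text
t 11.85 tcp mm(carton) [   1.7 -152.    92.4] toolx deg in carton -179.99 F [-0.6 -0.9  0.5] w 0.0005
far 1067 angle med 1.59 [1.56 1.64] rmax 0.074
left 902 angle med 1.53 [1.51 1.56] rmax 0.075
right 229 angle med 1.05 [1.01 1.1 ] rmax 0.086
far 256 angle med 1.52 [1.51 1.54] rmax 0.076
left 191 angle med 1.54 [1.51 2.87] rmax 0.078
right 80 angle med 1.07 [1.03 2.84] rmax 0.062
```

jog_arm --steps '[{"travel": [0,0.4,-0.1],"roll": 0,"grip": 1},{"travel": [0,0.4,-0.1],"roll": 0,"grip": 1},{"travel": [0,0.4,-0.1],"roll": 0,"grip": 1},{"travel": [0,0.3,0],"roll": 0,"grip": 1},{"travel": [0,0.3,0],"roll": 0,"grip": 1},{"travel": [0,0,0],"roll": 0,"grip": 1},{"travel": [0,0,0],"roll": 0,"grip": 1}]'

```text
time_s: 12.53
eef_pos: [0.5264, -0.1242, 0.0982]
orientation: [[-0.961, -0.277, -0.0], [-0.277, 0.961, 0.0], [0.0, 0.0, -1.0]]
force: [0.1, -0.2, -0.1]
grip_width: 0.0001
finger_force: 0.0
```

jog_arm --steps '[{"travel": [0,-1,0],"roll": 0,"grip": 1},{"travel": [0,-1,-0.5],"roll": 0,"grip": 1},{"travel": [0,0,-1],"roll": 0,"grip": 1},{"travel": [0,0,-1],"roll": 0,"grip": 1},{"travel": [0,-0.5,-1],"roll": 0,"grip": 1},{"travel": [0,-0.9,-1],"roll": 0,"grip": 1},{"travel": [0,-0.9,-1],"roll": 0,"grip": 1},{"travel": [0,-0.9,-1],"roll": 0,"grip": 1},{"travel": [0,0,0],"roll": 0,"grip": 1},{"travel": [0,0,0],"roll": 0,"grip": 1}]'

```text
time_s: 13.37
eef_pos: [0.5558, -0.2256, 0.2284]
orientation: [[-0.961, -0.276, 0.001], [-0.276, 0.961, -0.0], [-0.001, -0.001, -1.0]]
force: [-0.2, 1.4, -0.1]
grip_width: -0.0
finger_force: 0.0
```

Run:
```python
from h import *
tcp()
f=cams.grab_frame("side");g=cams.grab_frame("top");flaps(f);flaps(g)
cv2.imwrite("pics/end.png",cv2.resize(np.vstack([f["color"],g["color"]]),None,fx=.75,fy=.75))
```

```text
t 13.37 tcp mm(carton) [   1.8 -221.8  228.4] toolx deg in carton -180.1 F [-0.2  1.4 -0.1] w -0.0
far 1094 angle med 1.58 [1.56 1.63] rmax 0.074
left 897 angle med 1.53 [1.51 1.56] rmax 0.075
right 733 angle med 1.5 [1.48 1.52] rmax 0.075
far 264 angle med 1.52 [1.51 2.86] rmax 0.078
left 194 angle med 1.54 [1.52 2.86] rmax 0.077
right 250 angle med 1.57 [1.54 1.64] rmax 0.077
```

View pics/end.png

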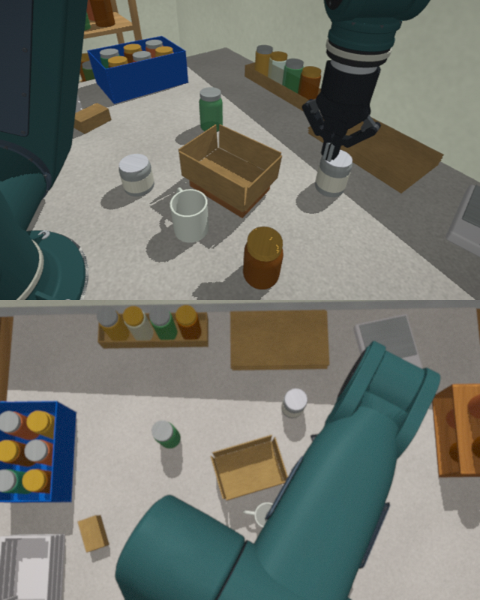

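The picture shows an open box, at (230,167) in the side view and (248,467) in the top view, with all walls upright at about 1.50–1.58 rad. The jars, tins and mug stand where they were, and the gripper is free in the air at (335,130).

```bash
python3 -c "
from h import *
print(ticket.sign_off())"
```

```text
the job is handed in; nothing more can be done
None
```

The far, left and right flaps stand upright (about 1.50–1.58 rad by camera), the jars, tins and mug show no visible movement, and I handed the job in at about 13.5 s with the gripper clear; the hand-in gave no verdict.

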